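# Find the tin that rattles and hold it out

## Task

A steel ball was closed by mistake into one of the three alike oblong tins: pick tins up by the grip block and shake each one lengthways, to and fro, in the air until you find the one that rattles. Put silent tins back down where they stood, and hold the rattling one out level over the middle of the dark block that has no candle on it, about a hand's breadth above the block. Finish still holding it there, and leave the candle, the tealight and the low glass alone.

Things in the scene. Friction and masses are not known exactly. Their poses are not given: they have to be found in the camera images.
- tin_a_grip (a point): middle of the upright wooden grip block on the lid of closed oblong tin A, one of three alike on the table. Block 56 mm long (tin's y; grip it lengthwise) x 24 x 44 mm, this point 24 mm over the lid. Tin 153 (own y) x 66 x 69 mm, underside 92 mm below this point, lid fixed; 0.25 to 0.4 kg. Inner floor parts along y: tin_a_floor_rear (below -15 mm), _mid, _front (above 15 mm)
- tin_b_grip (a point): middle of the grip block of closed oblong tin B, like tin A in all. Any one of the three, and only one, holds a loose steel ball (40 mm, 0.15 kg) that rolls freely along the flat inner floor, up to 47 mm either way from the middle; the two others hold a 12 g paper wad that slides about all but unnoticed
- tin_c_grip (a point): middle of the grip block of tin C, like tin A in all. Tipping the ball's tin lengthways, even 0.04 rad, or jerking it along its length runs the ball to an end in under 1 s: end to end the moment across the tin shifts 0.14 N m, that of a silent tin 0.01. Compare near level: a tipped reading taken at the wrist also has weight x height of wrist x tilt in it, with the opposite sign
- slate_a_top (a point): middle of the top face of a dark flat wooden block, 90 x 160 x 22 mm (own x, y, z; top 22 mm above the table), fixed to the table. There are two alike; one carries the brown candle, the other is free
- slate_b_top (a point): middle of the top face of a dark flat wooden block, 90 x 160 x 22 mm (own x, y, z; top 22 mm above the table), fixed to the table. There are two alike; one carries the brown candle, the other is free
- candle_center (a point): centre of a brown pillar candle, 68 mm across and 88 mm high, standing on the block that is not free; leave it alone
- tealight: bystander: tealight in an aluminium cup, 38 mm across, 24 mm high, standing on the table; origin under its centre
- cup: bystander: low empty glass, 60 mm across, 34 mm high, standing on the table; origin under its centre
Things that resemble listed ones, but are neither listed nor needed, are in the scene too. Leave any orange or red look-alike of the part that bears candle_center alone.

How it is judged (in metres and radians):
On the way, in this order (a step that is already met when the one before it is completed fails the run):
1. with the rattling tin gripped and off the table, its ball has run to the front part of its floor (((height (world z) of tin_a_grip above 0.12 m and contact force between tin_a and the fingers above 1 N and contact force between tin_a_floor_front and anything else above 0.6 N) or (height (world z) of tin_b_grip above 0.12 m and contact force between tin_b and the fingers above 1 N and contact force between tin_b_floor_front and anything else above 0.6 N) or (height (world z) of tin_c_grip above 0.12 m and contact force between tin_c and the fingers above 1 N and contact force between tin_c_floor_front and anything else above 0.6 N))), for 0.02 s.
2. then, still gripped and off the table, the ball has run to the rear part (so it was shaken to and fro) (((height (world z) of tin_a_grip above 0.12 m and contact force between tin_a and the fingers above 1 N and contact force between tin_a_floor_rear and anything else above 0.6 N) or (height (world z) of tin_b_grip above 0.12 m and contact force between tin_b and the fingers above 1 N and contact force between tin_b_floor_rear and anything else above 0.6 N) or (height (world z) of tin_c_grip above 0.12 m and contact force between tin_c and the fingers above 1 N and contact force between tin_c_floor_rear and anything else above 0.6 N))), for 0.02 s.
At the end, for the whole second after the job is handed in: The tin with the ball is gripped, still, level (0.2 rad), the middle of its grip block 0.16 to 0.34 m above the table and within 60 mm sideways of the middle of the block without candle; the two others stand flat within 60 mm of where they stood, let go and at rest (((contact force between any of tin_a_floor_rear, tin_a_floor_mid, tin_a_floor_front and anything else above 0.6 N and contact force between tin_a and the fingers above 1 N and height (world z) of tin_a_grip between 0.16 and 0.34 m and angle between tin_a_grip's own z axis and vertical below 0.2 rad and linear speed of tin_a below 0.05 m/s and ((horizontal distance between tin_a_grip and slate_a_top below 0.06 m and horizontal distance between candle_center and slate_a_top above 0.12 m) or (horizontal distance between tin_a_grip and slate_b_top below 0.06 m and horizontal distance between candle_center and slate_b_top above 0.12 m)) and (distance of tin_b_grip from where it was at the start of the episode below 0.06 m and height (world z) of tin_b_grip below 0.0995 m and angle between tin_b_grip's own z axis and vertical below 0.1 rad and contact force between tin_b and the fingers below 0.1 N and linear speed of tin_b below 0.03 m/s) and (distance of tin_c_grip from where it was at the start of the episode below 0.06 m and height (world z) of tin_c_grip below 0.0995 m and angle between tin_c_grip's own z axis and vertical below 0.1 rad and contact force between tin_c and the fingers below 0.1 N and linear speed of tin_c below 0.03 m/s)) or (contact force between any of tin_b_floor_rear, tin_b_floor_mid, tin_b_floor_front and anything else above 0.6 N and contact force between tin_b and the fingers above 1 N and height (world z) of tin_b_grip between 0.16 and 0.34 m and angle between tin_b_grip's own z axis and vertical below 0.2 rad and linear speed of tin_b below 0.05 m/s and ((horizontal distance between tin_b_grip and slate_a_top below 0.06 m and horizontal distance between candle_center and slate_a_top above 0.12 m) or (horizontal distance between tin_b_grip and slate_b_top below 0.06 m and horizontal distance between candle_center and slate_b_top above 0.12 m)) and (distance of tin_a_grip from where it was at the start of the episode below 0.06 m and height (world z) of tin_a_grip below 0.0995 m and angle between tin_a_grip's own z axis and vertical below 0.1 rad and contact force between tin_a and the fingers below 0.1 N and linear speed of tin_a below 0.03 m/s) and (distance of tin_c_grip from where it was at the start of the episode below 0.06 m and height (world z) of tin_c_grip below 0.0995 m and angle between tin_c_grip's own z axis and vertical below 0.1 rad and contact force between tin_c and the fingers below 0.1 N and linear speed of tin_c below 0.03 m/s)) or (contact force between any of tin_c_floor_rear, tin_c_floor_mid, tin_c_floor_front and anything else above 0.6 N and contact force between tin_c and the fingers above 1 N and height (world z) of tin_c_grip between 0.16 and 0.34 m and angle between tin_c_grip's own z axis and vertical below 0.2 rad and linear speed of tin_c below 0.05 m/s and ((horizontal distance between tin_c_grip and slate_a_top below 0.06 m and horizontal distance between candle_center and slate_a_top above 0.12 m) or (horizontal distance between tin_c_grip and slate_b_top below 0.06 m and horizontal distance between candle_center and slate_b_top above 0.12 m)) and (distance of tin_a_grip from where it was at the start of the episode below 0.06 m and height (world z) of tin_a_grip below 0.0995 m and angle between tin_a_grip's own z axis and vertical below 0.1 rad and contact force between tin_a and the fingers below 0.1 N and linear speed of tin_a below 0.03 m/s) and (distance of tin_b_grip from where it was at the start of the episode below 0.06 m and height (world z) of tin_b_grip below 0.0995 m and angle between tin_b_grip's own z axis and vertical below 0.1 rad and contact force between tin_b and the fingers below 0.1 N and linear speed of tin_b below 0.03 m/s)))); the arm keeps its last pose, push and grip.
It fails at once if the candle disturbed (moved more than 30 mm) (distance of candle_center from where it was at the start of the episode above 0.03 m).
It fails at once if the tealight disturbed (moved more than 30 mm) (distance of tealight from where it was at the start of the episode above 0.03 m).
It fails at once if the low glass disturbed (moved more than 30 mm) (distance of cup from where it was at the start of the episode above 0.03 m).
It also fails if it takes over 72 s, if anything falls off the work surface, if the arm or the gripper's body presses on something with over 40 N, if the wrist force passes 120 N, or if a joint passes its speed limit or range.

## Robot

A 6-joint arm with a two-finger parallel gripper is mounted at the origin on a cart in front of the work surface, level with it; the furniture and walls round the work are solid. World frame = base frame: x ahead of the robot, y to its left, z up, the work surface at z = 0. Lengths are in m, angles in degrees, forces in N, time in s.
With the tool pointing down it reaches from about 0.3 to 0.75 m from the base axis. Payload 8.5 kg.
Tool frame: the origin (TCP) lies midway between the tips of the shut fingers; the grasp point (between the pads) lies bot.pinch_z behind it (bot.pinch_z is the distance from the TCP to the grasp point, in m); z points along the fingers, y is the line along which they close (so a half turn about z gives the same grasp; the last joint's range is limited). The gripper opens to 85 mm and grips with 20 to 120 N. Pads are 22 mm wide; open, the fingers measure 114 mm over their backs; the gripper's body (76 mm by 85 mm) begins 54 mm behind the grasp point. The pads swing forward as they close: fully open they stand 13 mm farther back than shut.
Start: joints at [58.253, 21.807, 74.336, -0, 83.858, -12.336], TCP at [0.183, 0.519, 0.231] pointing down, gripper open.
Joint ranges: [-178.18, 178.18], [-50.72, 133.34], [12.68, 142.11], [-81.47, 261.47], [9.98, 163.14], [-165.26, 165.26]. Speed limits (degrees/s): [136.94, 136.94, 180, 180, 180, 180].

## Interface

Orientations are given as [roll, pitch, yaw] about the fixed x, y, z axes, in that order (R = Rz(yaw) Ry(pitch) Rx(roll)).
In Python, from station import bot, optics gives the robot as it stands. The module is installed in compiled form; this text tells all that it offers.
- The arm moves only by the shell command python3 -m inch 'ROWS' [FORCE]. ROWS is JSON, a list of rows, each an object of numbers: "tx", "ty", "tz": the shift along the world's x, y, z each as a share of 0.08 m, from -1 to 1; "wx", "wy", "wz": the turn, a rotation vector about the world's x, y, z each as a share of 30 degrees, from -1 to 1; "gripper": the finger opening in mm, from 0 to 85.4. In form: [{"tx": .., "ty": .., "tz": .., "wx": .., "wy": .., "wz": .., "gripper": ..}, ...]. A call has 1 to 12 rows; each row is the pose to reach, as a shift and turn from the pose commanded when the call began; what a row does not reach only later rows make up. A row lasts 1/8 s, in which the tool goes at most 62.5 mm and 10.7 degrees, less where a joint would pass 70% of its speed; a pose out of reach is approached as far as the arm can. A call with a number of a shift or a turn outside -1 to 1 is refused whole. A call with a gripper value outside its range is refused whole. The fingers move at their own pace and stop on an object; FORCE is the grip in N (left out, the last holds). Time passes only in rows, so rows that repeat a pose let the fingers close. It gives the time, the measured TCP pose, the force, the opening and the grip force at its end, in the units of the state.
- bot.observe(): the state, without advancing time (a new reading comes with each control period).
- optics.get_image(name): name is "side" or "top" or "wrist"; returns (picture, depth): 400x640x3 uint8, red, green, blue; 400x640 float32, m along the optical axis (not along the pixel's ray), 0 where there is no reading.
- optics.camera_params(name): a dict with "fx", "fy", "cx", "cy" (pixels), "R" (3x3) and "t" (3): a world point X has camera coordinates R X + t; the wrist camera has in their place "T_tool_cam" (4x4, takes a point from camera to tool coordinates, whose origin is the TCP and whose axes are the flange's). Camera axes: x right, y down, z forward; pixel columns grow to the right and rows downward; lengths in m; the calibration is good to about 2 mm. The wrist camera is an equidistant fisheye: a pixel r from the principal point sees the ray r / f radians off the axis. A picture is of the moment at which its call begins: read the wrist's pose just before it. camera_params takes no time and is no camera call.
- bot.hand_in(): hands the job in; it is judged then, once.
The state is a dict: "time_s": time; "joints": joint angles; "qvel": joint speeds; "joint_efforts": joint torques, N m; "position": TCP position; "eef_rot": TCP orientation; "ft_force": force on the tool from outside, world axes, zero at the start; "wrist_torque": the same for the moment, N m; "grip_width": finger opening in m; "gripper_force": force on a finger pad.
Only numpy, scipy, OpenCV 4.12 (cv2) and the standard library are available. Lean on these libraries where they do the work, as an engineer would, in place of code of your own. Each camera call takes 0.05 s, during which the arm holds its last target. There are 200 camera calls.

## Working session

There is one attempt and no reset: what is moved stays moved. The work goes in short steps, Python scripts to look and compute and a shell command to move; the robot and the scene stay as the last step left them, time stands still between calls to the robot, and variables do not carry over. Pictures are saved under pics/ and viewed, at most 10 in all, crops included, and the job is handed in when it is done.

```bash
mkdir -p pics; python3 - <<'E'
from station import bot, optics
import cv2,numpy as np
s=bot.observe();print(s, bot.pinch_z)
for n in("top","side"):
    p,d=optics.get_image(n);cv2.imwrite(f"pics/{n}0.png",p[:,:,::-1]);np.save(f"{n}d.npy",d)
    print(n,optics.camera_params(n))
E
```

```text
{'time_s': 0.0, 'joints': array([ 5.82514807e+01,  2.18401693e+01,  7.43847381e+01,  2.38941094e-04,
        8.38590277e+01, -1.23338195e+01]), 'qvel': array([-0.11651597,  0.04601528,  0.02762119,  0.07448641,  0.01574908,
        0.08045426]), 'joint_efforts': array([ 2.40540998e-03, -4.48475039e+01, -2.31277996e+01, -9.37961909e-05,
        4.82594929e-03,  1.84487953e-05]), 'position': array([0.18264472, 0.5184722 , 0.23071957]), 'eef_rot': array([-1.79918053e+02, -1.81611683e-02,  1.60585261e+02]), 'ft_force': array([-0.27137169, -0.19711391,  0.50577969]), 'wrist_torque': array([-0.01702159, -0.00756848,  0.02172231]), 'gripper_force': 0.0, 'grip_width': 0.08514291182618233} 0.0187
top {'fx': 375.78153583734394, 'fy': 375.78153583734394, 'cx': 317.7383839069763, 'cy': 197.2677910093356, 'R': array([[-0.02163984, -0.99976525, -0.00107703],
       [-0.9940704 ,  0.02163138, -0.10656507],
       [ 0.10656335, -0.00123541, -0.99430515]]), 't': array([0.21103039, 0.60408016, 0.95777723])}
side {'fx': 380.9689128016428, 'fy': 380.9689128016428, 'cx': 320.4195395150173, 'cy': 200.37338900480492, 'R': array([[ 0.99823575,  0.05629701,  0.01886907],
       [ 0.0505632 , -0.63942829, -0.76718631],
       [-0.03112487,  0.76678688, -0.64114673]]), 't': array([-0.61128258,  0.14812048,  0.79518708])}
```

View pics/top0.png

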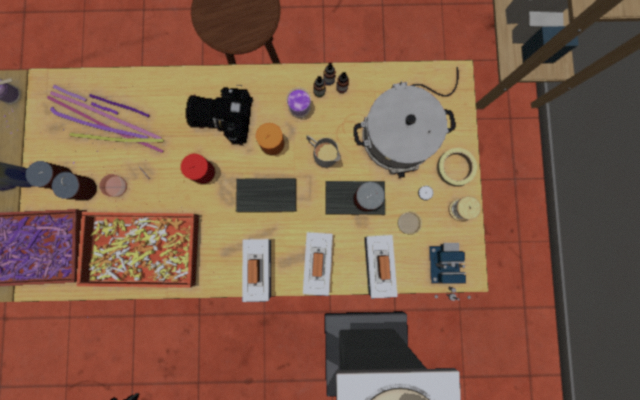

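View pics/side0.png

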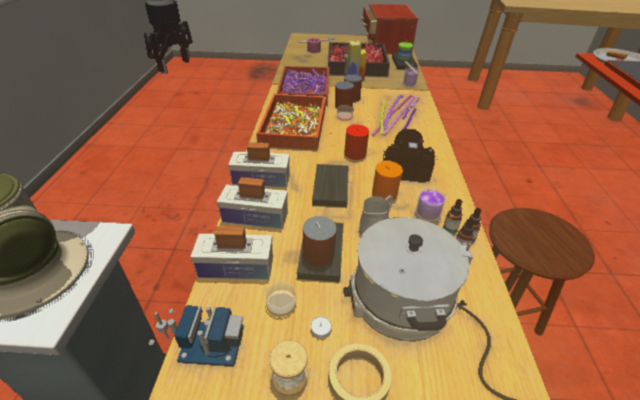

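The top view shows three tins, with grip blocks at about (254,271), (318,264) and (383,267). The free slate is at (266,195). The other slate, at (355,198), carries the brown candle (370,196). The candle look-alikes are red (197,168), orange (270,137) and purple (299,101). The side view agrees: three tins, and the brown candle on the nearer slate. The tealight is the white disc at (425,193) and the low glass is at (408,223).

```bash
cat > h.py <<'E'
import numpy as np,cv2
from station import bot,optics
def world(n,u,v,z=None,d=None):
    c=optics.camera_params(n);r=np.array([(u-c['cx'])/c['fx'],(v-c['cy'])/c['fy'],1.])
    R,t=c['R'],c['t'];o=-R.T@t;w=R.T@r
    return o+w*(d if d is not None else (z-o[2])/w[2])
E
python3 - <<'E'
from h import *
im=cv2.imread('pics/top0.png');d=np.load('topd.npy')
cv2.imwrite('pics/crop1.png',cv2.resize(im[170:310,230:430],None,fx=4,fy=4,interpolation=cv2.INTER_CUBIC))
hsv=cv2.cvtColor(im,cv2.COLOR_BGR2HSV)
for n,(u0,v0) in dict(L=(254,271),M=(318,264),R=(383,267)).items():
    pts=np.array([world('top',u,v,d=d[v,u]) for v in range(v0-40,v0+40) for u in range(u0-24,u0+24) if d[v,u]>0])
    b=pts[(pts[:,2]>.10)&(pts[:,2]<.13)]; l=pts[(pts[:,2]>.055)&(pts[:,2]<.085)]
    for nm,q in(('block',b),('lid',l)):
        r=cv2.minAreaRect(q[:,:2].astype('f4')*1000);print(n,nm,len(q),np.round(r[0]),np.round(r[1]),round(r[2],1),np.round(np.median(q[:,2]),3))
for n,(u0,v0) in dict(free=(266,195),cand=(355,198)).items():
    pts=np.array([world('top',u,v,d=d[v,u]) for v in range(v0-25,v0+25) for u in range(u0-40,u0+40) if d[v,u]>0])
    q=pts[(pts[:,2]>.014)&(pts[:,2]<.032)];r=cv2.minAreaRect(q[:,:2].astype('f4')*1000);print(n,r)
for n,u,v,z in(('candle',370,190,.11),('teal',425,193,.02),('glass',408,223,.03)):print(n,world('top',u,v,z))
E
```

```text
Traceback (most recent call last):
  File "h.py", line 4, in world
    c=optics.camera_params(n);r=np.array([(u-c['cx'])/c['fx'],(v-c['cy'])/c['fy'],1.])
ValueError: time passes only in moves, steps and waits
```

View pics/crop1.png

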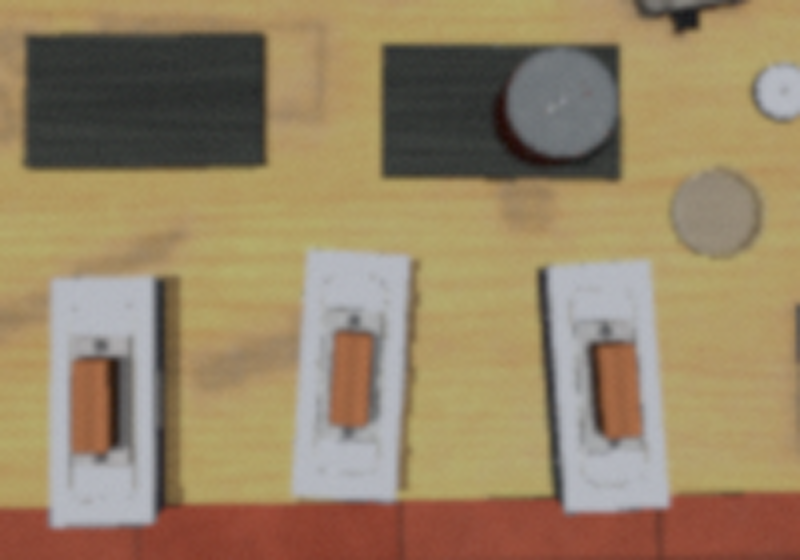

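The crop confirms three alike tins with brown blocks, the free slate on the left and the candle on the right slate. I'll cache the calibration.

```bash
sed -i 's/^def world/P={n:optics.camera_params(n) for n in ("top","side","wrist")}\ndef world/; s/c=optics.camera_params(n);/c=P[n];/' h.py
python3 - <<'E'
from h import *
d=np.load('topd.npy')
def box(u0,v0,a,b,lo,hi):
    pts=np.array([world('top',u,v,d=d[v,u]) for v in range(v0-b,v0+b) for u in range(u0-a,u0+a) if d[v,u]>0])
    q=pts[(pts[:,2]>lo)&(pts[:,2]<hi)]; r=cv2.minAreaRect(q[:,:2].astype('f4')*1000);return np.round(r[0]),np.round(r[1]),round(r[2],1),np.median(q[:,2]).round(3)
for n,(u0,v0) in dict(L=(254,271),M=(318,264),R=(383,267)).items():
    print(n,'block',box(u0,v0,24,40,.10,.13),'lid',box(u0,v0,24,40,.055,.085))
for n,(u0,v0) in dict(free=(266,195),cand=(355,198)).items(): print(n,box(u0,v0,40,25,.014,.032))
for n,u,v,z in(('candle',370,196,.11),('teal',425,193,.02),('glass',408,223,.03)):print(n,world('top',u,v,z))
C=lambda x,y:(230+(x-1.5)/4,170+(y-1.5)/4)
for n,q in dict(L=(93,405),M=(351,379),R=(618,390)).items(): print(n,world('top',*C(*q),.114).round(3))
E
```

```text
L block (array([426., 358.]), array([24., 54.]), 89.3, np.float64(0.111)) lid (array([426., 358.]), array([153.,  67.]), 0.4, np.float64(0.067))
M block (array([439., 203.]), array([24., 54.]), 88.6, np.float64(0.111)) lid (array([439., 203.]), array([ 66., 153.]), 85.9, np.float64(0.067))
R block (array([429.,  43.]), array([55., 24.]), 3.5, np.float64(0.111)) lid (array([428.,  44.]), array([154.,  66.]), 2.4, np.float64(0.067))
free (array([621., 338.]), array([159.,  90.]), 88.8, np.float64(0.021))
cand (array([618.,  85.]), array([186., 110.]), 88.8, np.float64(0.021))
candle [0.60053383 0.071054   0.11      ]
teal [ 0.61507315 -0.08877006  0.02      ]
glass [ 0.53579957 -0.03722115  0.03      ]
L [0.428 0.355 0.114]
M [0.44  0.202 0.114]
R [0.43  0.044 0.114]
```

```bash
python3 -m inch '[{"tx":0.3,"ty":-0.2,"wz":-0.25},{"tx":0.7,"ty":-0.45,"wz":-0.5},{"tx":1,"ty":-0.67,"wz":-0.78}]' 60; python3 -m inch '[{"tx":0.3,"ty":-0.2,"wz":-0.25},{"tx":0.7,"ty":-0.45,"wz":-0.5},{"tx":1,"ty":-0.67,"wz":-0.78}]'; python3 -m inch '[{"tx":0.3,"ty":-0.2,"wz":-0.25},{"tx":0.7,"ty":-0.45,"wz":-0.5},{"tx":1,"ty":-0.67,"wz":-0.78},{"tx":1,"ty":-0.67,"wz":-0.78},{"tx":1,"ty":-0.67,"wz":-0.78}]'
```

```text
invalid input at $[0]: expected keys tx, ty, tz, wx, wy, wz, gripper
invalid input at $[0]: expected keys tx, ty, tz, wx, wy, wz, gripper
invalid input at $[0]: expected keys tx, ty, tz, wx, wy, wz, gripper
```

```bash
python3 - <<'E'
from h import *
s=bot.observe();print(s['time_s'],s['position'],s['eef_rot'],s['joints'])
p,d=optics.get_image('wrist');cv2.imwrite('pics/w1.png',p[:,:,::-1])
E
```

```text
0.1 [0.18266056 0.51851495 0.23079153] [-1.79927572e+02 -1.77358067e-02  1.60586060e+02] [ 5.82516688e+01  2.18375010e+01  7.43767625e+01  1.86535277e-03
  8.38602810e+01 -1.23346031e+01]
```

View pics/w1.png

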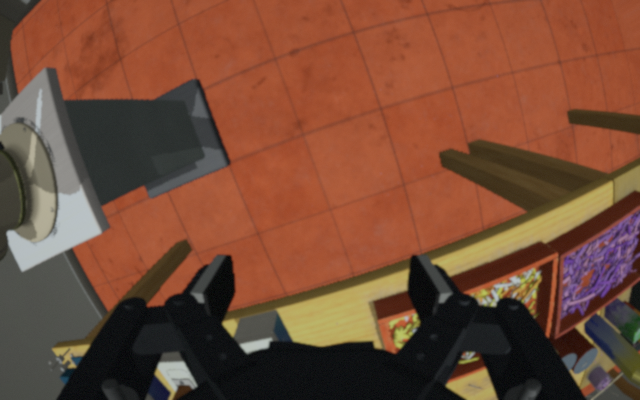

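The wrist picture was taken before any move and shows only floor and the table's edge. The rows need every key, so I'll write them in full.

```bash
python3 -m inch '[{"tx":0.3,"ty":-0.2,"tz":0,"wx":0,"wy":0,"wz":-0.25,"gripper":85},{"tx":0.7,"ty":-0.45,"tz":0,"wx":0,"wy":0,"wz":-0.5,"gripper":85},{"tx":1,"ty":-0.67,"tz":0,"wx":0,"wy":0,"wz":-0.78,"gripper":85}]' 60; python3 -m inch '[{"tx":0.3,"ty":-0.2,"tz":0,"wx":0,"wy":0,"wz":-0.25,"gripper":85},{"tx":0.7,"ty":-0.45,"tz":0,"wx":0,"wy":0,"wz":-0.5,"gripper":85},{"tx":1,"ty":-0.67,"tz":0,"wx":0,"wy":0,"wz":-0.78,"gripper":85}]'; python3 -m inch '[{"tx":0.3,"ty":-0.2,"tz":0,"wx":0,"wy":0,"wz":-0.25,"gripper":85},{"tx":0.7,"ty":-0.45,"tz":0,"wx":0,"wy":0,"wz":-0.5,"gripper":85},{"tx":1,"ty":-0.67,"tz":0,"wx":0,"wy":0,"wz":-0.78,"gripper":85},{"tx":1,"ty":-0.67,"tz":0,"wx":0,"wy":0,"wz":-0.78,"gripper":85},{"tx":1,"ty":-0.67,"tz":0,"wx":0,"wy":0,"wz":-0.78,"gripper":85}]'
```

```text
time_s: 0.52
position: [0.2637, 0.4644, 0.231]
eef_rot: [-180.0, 0.0, 136.9]
ft_force: [-0.4, 0.9, 0.0]
grip_width: 0.0849
gripper_force: 0.0
time_s: 0.9
position: [0.3438, 0.4107, 0.231]
eef_rot: [-180.0, 0.0, 113.5]
ft_force: [-0.1, 0.1, 0.2]
grip_width: 0.0849
gripper_force: 0.0
time_s: 1.52
position: [0.4222, 0.3582, 0.2312]
eef_rot: [-180.0, 0.0, 90.5]
ft_force: [-0.2, 1.0, -0.3]
grip_width: 0.0851
gripper_force: 0.0
```

```bash
python3 - <<'E'
from h import *
s=bot.observe();print(s['time_s'],s['position'],s['eef_rot'],s['joints'])
p,d=optics.get_image('wrist');cv2.imwrite('pics/w2.png',p[:,:,::-1])
E
```

```text
1.525 [0.42223728 0.35817888 0.23115208] [-1.79961320e+02  1.04440767e-03  9.04916381e+01] [2.80475005e+01 2.22019242e+01 7.37340209e+01 1.70585177e-02
 8.40988309e+01 2.75541038e+01]
```

View pics/w2.png

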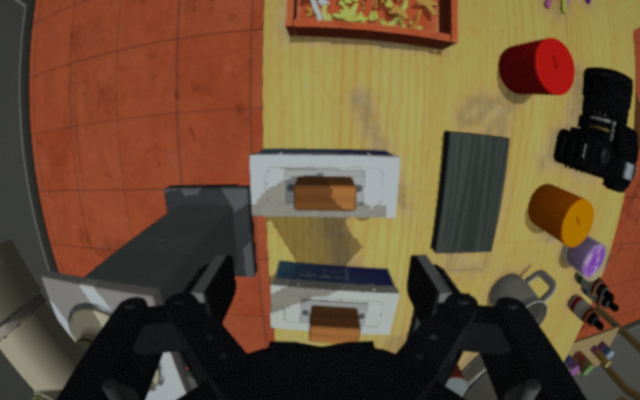

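```bash
python3 - <<'E'
from h import *
from scipy.spatial.transform import Rotation as Ro
s=bot.observe();c=P['wrist'];T=np.eye(4);T[:3,:3]=Ro.from_euler('xyz',s['eef_rot'],degrees=True).as_matrix();T[:3,3]=s['position']
M=np.linalg.inv(T@c['T_tool_cam'])
for X in([.426,.358,.114],[.439,.203,.114],[.621,.338,.022]):
    q=(M@np.r_[X,1])[:3];th=np.arctan2(np.hypot(*q[:2]),q[2]);k=th/np.hypot(*q[:2]);print(X,c['cx']+c['fx']*k*q[0],c['cy']+c['fy']*k*q[1])
E
```

```text
[0.426, 0.358, 0.114] 326.5501418965706 198.4098328812905
[0.439, 0.203, 0.114] 336.18890937418263 336.30052431907484
[0.621, 0.338, 0.022] 476.37955420852734 195.65390806107706
```

The block appears at about (325,190) and was predicted at (326,198), which agrees. I'll descend and grip.

```bash
python3 -m inch '[{"tx":0.02,"ty":0,"tz":-0.5,"wx":0,"wy":0,"wz":0,"gripper":85},{"tx":0.04,"ty":0,"tz":-1,"wx":0,"wy":0,"wz":0,"gripper":85}]'; python3 -m inch '[{"tx":0,"ty":0,"tz":-0.4,"wx":0,"wy":0,"wz":0,"gripper":85},{"tx":0,"ty":0,"tz":-0.8,"wx":0,"wy":0,"wz":0,"gripper":85},{"tx":0,"ty":0,"tz":-0.98,"wx":0,"wy":0,"wz":0,"gripper":85},{"tx":0,"ty":0,"tz":-0.98,"wx":0,"wy":0,"wz":0,"gripper":85}]'
python3 -m inch '[{"tx":0,"ty":0,"tz":0,"wx":0,"wy":0,"wz":0,"gripper":45},{"tx":0,"ty":0,"tz":0,"wx":0,"wy":0,"wz":0,"gripper":45},{"tx":0,"ty":0,"tz":0,"wx":0,"wy":0,"wz":0,"gripper":45},{"tx":0,"ty":0,"tz":0,"wx":0,"wy":0,"wz":0,"gripper":45},{"tx":0,"ty":0,"tz":0,"wx":0,"wy":0,"wz":0,"gripper":45},{"tx":0,"ty":0,"tz":0,"wx":0,"wy":0,"wz":0,"gripper":45}]'
```

```text
time_s: 1.82
position: [0.4252, 0.3587, 0.1507]
eef_rot: [179.9, -0.0, 90.5]
ft_force: [1.6, 1.0, -0.0]
grip_width: 0.0852
gripper_force: 0.0
time_s: 2.33
position: [0.4255, 0.3582, 0.0727]
eef_rot: [-179.9, 0.0, 90.5]
ft_force: [-0.7, 0.9, 0.5]
grip_width: 0.085
gripper_force: 0.0
time_s: 3.08
position: [0.4265, 0.3583, 0.0743]
eef_rot: [179.9, -0.1, 90.4]
ft_force: [-0.3, 0.6, 6.9]
grip_width: 0.0551
gripper_force: 65.2
```

```bash
cat > r.py <<'E'
from h import *
L=[]
for i in range(4):
    optics.get_image('side');s=bot.observe();L.append(s['wrist_torque'])
print(round(s['time_s'],2),'torque',np.mean(L,0).round(3),'sd',np.std(L,0).round(3),'pos',s['position'].round(3),s['eef_rot'].round(1),s['grip_width'].round(4),s['ft_force'].round(1))
E
python3 -m inch '[{"tx":0,"ty":0,"tz":0.3,"wx":0,"wy":0,"wz":0,"gripper":45},{"tx":0,"ty":0,"tz":0.7,"wx":0,"wy":0,"wz":0,"gripper":45},{"tx":0,"ty":0,"tz":1,"wx":0,"wy":0,"wz":0,"gripper":45},{"tx":0,"ty":0,"tz":1,"wx":0,"wy":0.1,"wz":0,"gripper":45},{"tx":0,"ty":0,"tz":1,"wx":0,"wy":0.2,"wz":0,"gripper":45},{"tx":0,"ty":0,"tz":1,"wx":0,"wy":0.2,"wz":0,"gripper":45},{"tx":0,"ty":0,"tz":1,"wx":0,"wy":0.2,"wz":0,"gripper":45},{"tx":0,"ty":0,"tz":1,"wx":0,"wy":0.2,"wz":0,"gripper":45},{"tx":0,"ty":0,"tz":1,"wx":0,"wy":0.2,"wz":0,"gripper":45},{"tx":0,"ty":0,"tz":1,"wx":0,"wy":0.03,"wz":0,"gripper":45},{"tx":0,"ty":0,"tz":1,"wx":0,"wy":0.03,"wz":0,"gripper":45},{"tx":0,"ty":0,"tz":1,"wx":0,"wy":0.03,"wz":0,"gripper":45}]'; python3 r.py
python3 -m inch '[{"tx":0,"ty":0,"tz":0,"wx":0,"wy":-0.13,"wz":0,"gripper":45},{"tx":0,"ty":0,"tz":0,"wx":0,"wy":-0.23,"wz":0,"gripper":45},{"tx":0,"ty":0,"tz":0,"wx":0,"wy":-0.23,"wz":0,"gripper":45},{"tx":0,"ty":0,"tz":0,"wx":0,"wy":-0.23,"wz":0,"gripper":45},{"tx":0,"ty":0,"tz":0,"wx":0,"wy":-0.23,"wz":0,"gripper":45},{"tx":0,"ty":0,"tz":0,"wx":0,"wy":-0.23,"wz":0,"gripper":45},{"tx":0,"ty":0,"tz":0,"wx":0,"wy":-0.06,"wz":0,"gripper":45},{"tx":0,"ty":0,"tz":0,"wx":0,"wy":-0.06,"wz":0,"gripper":45},{"tx":0,"ty":0,"tz":0,"wx":0,"wy":-0.06,"wz":0,"gripper":45}]'; python3 r.py
```

```text
time_s: 4.58
position: [0.4261, 0.358, 0.1531]
eef_rot: [-179.0, -0.0, 90.4]
ft_force: [0.4, -0.2, -3.1]
grip_width: 0.0555
gripper_force: 65.9
time_s: 5.9
position: [0.4259, 0.3578, 0.1528]
eef_rot: [179.0, 0.0, 90.4]
ft_force: [-0.7, -0.3, -4.0]
grip_width: 0.0553
gripper_force: 66.0Traceback (most recent call last):
  File "r.py", line 5, in <module>
    print(round(s['time_s'],2),'torque',np.mean(L,0).round(3),'sd',np.std(L,0).round(3),'pos',s['position'].round(3),s['eef_rot'].round(1),s['grip_width'].round(4),s['ft_force'].round(1))
                                                                                                                                           ^^^^^^^^^^^^^^^^^^^^^
AttributeError: 'float' object has no attribute 'round'
Traceback (most recent call last):
  File "r.py", line 5, in <module>
    print(round(s['time_s'],2),'torque',np.mean(L,0).round(3),'sd',np.std(L,0).round(3),'pos',s['position'].round(3),s['eef_rot'].round(1),s['grip_width'].round(4),s['ft_force'].round(1))
                                                                                                                                           ^^^^^^^^^^^^^^^^^^^^^
AttributeError: 'float' object has no attribute 'round'
```

```bash
sed -i "s/s\['grip_width'\].round(4)/round(s['grip_width'],4)/" r.py; python3 r.py
python3 -m inch '[{"tx":0,"ty":0,"tz":0,"wx":0,"wy":0.13,"wz":0,"gripper":45},{"tx":0,"ty":0,"tz":0,"wx":0,"wy":0.23,"wz":0,"gripper":45},{"tx":0,"ty":0,"tz":0,"wx":0,"wy":0.23,"wz":0,"gripper":45},{"tx":0,"ty":0,"tz":0,"wx":0,"wy":0.23,"wz":0,"gripper":45},{"tx":0,"ty":0,"tz":0,"wx":0,"wy":0.23,"wz":0,"gripper":45},{"tx":0,"ty":0,"tz":0,"wx":0,"wy":0.23,"wz":0,"gripper":45},{"tx":0,"ty":0,"tz":0,"wx":0,"wy":0.06,"wz":0,"gripper":45},{"tx":0,"ty":0,"tz":0,"wx":0,"wy":0.06,"wz":0,"gripper":45},{"tx":0,"ty":0,"tz":0,"wx":0,"wy":0.06,"wz":0,"gripper":45}]'; python3 r.py
```

```text
6.3 torque [-0.015  0.047  0.01 ] sd [0.044 0.013 0.019] pos [0.426 0.358 0.153] [179.1   0.   90.4] 0.0553 [ 0.4  0.3 -3.9]
time_s: 7.42
position: [0.426, 0.358, 0.153]
eef_rot: [-179.0, -0.0, 90.4]
ft_force: [-0.4, 0.8, -3.8]
grip_width: 0.0554
gripper_force: 66.3
7.62 torque [-0.03  -0.037 -0.007] sd [0.019 0.028 0.015] pos [0.426 0.358 0.153] [-179.1   -0.    90.4] 0.0551 [-0.4  1.1 -3.6]
```

The moment moved opposite to the tilt (-0.08 N m), so the left tin looks silent. I'll put it back and go to the middle one.

```bash
python3 -m inch '[{"tx":0,"ty":0,"tz":-0.3,"wx":0,"wy":-0.03,"wz":0,"gripper":45},{"tx":0,"ty":0,"tz":-0.6,"wx":0,"wy":-0.03,"wz":0,"gripper":45},{"tx":0,"ty":0,"tz":-0.85,"wx":0,"wy":-0.03,"wz":0,"gripper":45},{"tx":0,"ty":0,"tz":-0.97,"wx":0,"wy":-0.03,"wz":0,"gripper":45},{"tx":0,"ty":0,"tz":-0.98,"wx":0,"wy":-0.03,"wz":0,"gripper":45},{"tx":0,"ty":0,"tz":-0.98,"wx":0,"wy":-0.03,"wz":0,"gripper":45},{"tx":0,"ty":0,"tz":-0.97,"wx":0,"wy":-0.03,"wz":0,"gripper":85},{"tx":0,"ty":0,"tz":-0.96,"wx":0,"wy":-0.03,"wz":0,"gripper":85},{"tx":0,"ty":0,"tz":-0.96,"wx":0,"wy":-0.03,"wz":0,"gripper":85},{"tx":0,"ty":0,"tz":-0.96,"wx":0,"wy":-0.03,"wz":0,"gripper":85}]'; python3 -m inch '[{"tx":0,"ty":0,"tz":0.1,"wx":0,"wy":0,"wz":0,"gripper":85},{"tx":0,"ty":0,"tz":0.6,"wx":0,"wy":0,"wz":0,"gripper":85},{"tx":0,"ty":0,"tz":1,"wx":0,"wy":0,"wz":0,"gripper":85}]'; python3 -m inch '[{"tx":0.05,"ty":-0.5,"tz":0.1,"wx":0,"wy":0,"wz":-0.1,"gripper":85},{"tx":0.1,"ty":-1,"tz":0.1,"wx":0,"wy":0,"wz":-0.15,"gripper":85}]'; python3 -m inch '[{"tx":0.03,"ty":-0.5,"tz":0,"wx":0,"wy":0,"wz":0,"gripper":85},{"tx":0.06,"ty":-0.94,"tz":0,"wx":0,"wy":0,"wz":0,"gripper":85},{"tx":0.06,"ty":-0.94,"tz":0,"wx":0,"wy":0,"wz":0,"gripper":85},{"tx":0.06,"ty":-0.94,"tz":0,"wx":0,"wy":0,"wz":0,"gripper":85}]'
python3 - <<'E'
from h import *
p,d=optics.get_image('top');cv2.imwrite('pics/t2.png',p[:,:,::-1]);np.save('topd2.npy',d)
E
```

```text
time_s: 8.88
position: [0.426, 0.358, 0.0763]
eef_rot: [180.0, -0.0, 90.4]
ft_force: [-0.9, -0.6, -0.0]
grip_width: 0.0853
gripper_force: 0.0
time_s: 9.25
position: [0.4261, 0.358, 0.158]
eef_rot: [179.9, -0.0, 90.4]
ft_force: [0.4, 0.2, 0.1]
grip_width: 0.0849
gripper_force: 0.0
time_s: 9.5
position: [0.4343, 0.2773, 0.1655]
eef_rot: [179.9, -0.1, 85.9]
ft_force: [0.7, -0.2, -0.2]
grip_width: 0.0852
gripper_force: 0.0
time_s: 10.0
position: [0.4389, 0.203, 0.1645]
eef_rot: [180.0, -0.0, 85.9]
ft_force: [-0.3, 0.2, 0.4]
grip_width: 0.0852
gripper_force: 0.0
```

View pics/t2.png

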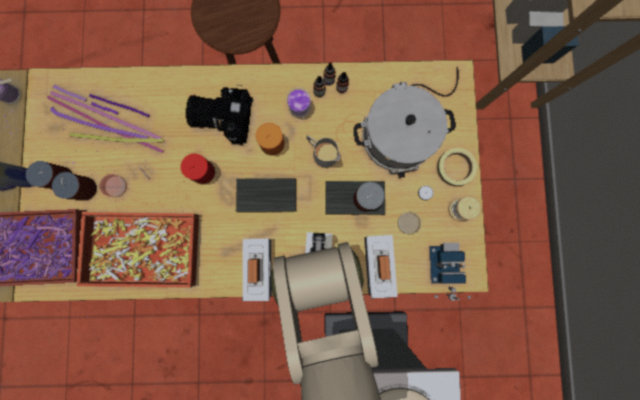

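The left tin is back at (254,271), upright. The arm is over the middle tin, so I'll grip, lift and tip it.

```bash
python3 -m inch '[{"tx":0,"ty":0,"tz":-0.5,"wx":0,"wy":0,"wz":0,"gripper":85},{"tx":0,"ty":0,"tz":-0.9,"wx":0,"wy":0,"wz":0,"gripper":85},{"tx":0,"ty":0,"tz":-1,"wx":0,"wy":0,"wz":0,"gripper":85}]'; python3 -m inch '[{"tx":0,"ty":0,"tz":-0.1,"wx":0,"wy":0,"wz":0,"gripper":85},{"tx":0,"ty":0,"tz":-0.1,"wx":0,"wy":0,"wz":0,"gripper":45},{"tx":0,"ty":0,"tz":-0.1,"wx":0,"wy":0,"wz":0,"gripper":45},{"tx":0,"ty":0,"tz":-0.1,"wx":0,"wy":0,"wz":0,"gripper":45},{"tx":0,"ty":0,"tz":-0.1,"wx":0,"wy":0,"wz":0,"gripper":45},{"tx":0,"ty":0,"tz":-0.1,"wx":0,"wy":0,"wz":0,"gripper":45},{"tx":0,"ty":0,"tz":-0.1,"wx":0,"wy":0,"wz":0,"gripper":45}]'
python3 -m inch '[{"tx":0,"ty":0,"tz":0.3,"wx":0,"wy":0,"wz":0,"gripper":45},{"tx":0,"ty":0,"tz":0.7,"wx":0,"wy":0,"wz":0,"gripper":45},{"tx":0,"ty":0,"tz":1,"wx":0,"wy":0,"wz":0,"gripper":45},{"tx":0,"ty":0,"tz":1,"wx":0,"wy":0.1,"wz":0,"gripper":45},{"tx":0,"ty":0,"tz":1,"wx":0,"wy":0.2,"wz":0,"gripper":45},{"tx":0,"ty":0,"tz":1,"wx":0,"wy":0.2,"wz":0,"gripper":45},{"tx":0,"ty":0,"tz":1,"wx":0,"wy":0.2,"wz":0,"gripper":45},{"tx":0,"ty":0,"tz":1,"wx":0,"wy":0.2,"wz":0,"gripper":45},{"tx":0,"ty":0,"tz":1,"wx":0,"wy":0.2,"wz":0,"gripper":45},{"tx":0,"ty":0,"tz":1,"wx":0,"wy":0.03,"wz":0,"gripper":45},{"tx":0,"ty":0,"tz":1,"wx":0,"wy":0.03,"wz":0,"gripper":45},{"tx":0,"ty":0,"tz":1,"wx":0,"wy":0.03,"wz":0,"gripper":45}]'; python3 r.py
python3 -m inch '[{"tx":0,"ty":0,"tz":0,"wx":0,"wy":-0.13,"wz":0,"gripper":45},{"tx":0,"ty":0,"tz":0,"wx":0,"wy":-0.23,"wz":0,"gripper":45},{"tx":0,"ty":0,"tz":0,"wx":0,"wy":-0.23,"wz":0,"gripper":45},{"tx":0,"ty":0,"tz":0,"wx":0,"wy":-0.23,"wz":0,"gripper":45},{"tx":0,"ty":0,"tz":0,"wx":0,"wy":-0.23,"wz":0,"gripper":45},{"tx":0,"ty":0,"tz":0,"wx":0,"wy":-0.23,"wz":0,"gripper":45},{"tx":0,"ty":0,"tz":0,"wx":0,"wy":-0.06,"wz":0,"gripper":45},{"tx":0,"ty":0,"tz":0,"wx":0,"wy":-0.06,"wz":0,"gripper":45},{"tx":0,"ty":0,"tz":0,"wx":0,"wy":-0.06,"wz":0,"gripper":45}]'; python3 r.py
```

```text
time_s: 10.42
position: [0.4379, 0.2033, 0.0828]
eef_rot: [-179.8, 0.0, 86.0]
ft_force: [1.1, 0.2, 1.2]
grip_width: 0.0853
gripper_force: 0.0
time_s: 11.3
position: [0.4393, 0.2029, 0.0771]
eef_rot: [179.9, -0.0, 85.9]
ft_force: [-0.3, 0.4, 6.1]
grip_width: 0.0554
gripper_force: 64.7
time_s: 12.8
position: [0.4389, 0.2027, 0.1563]
eef_rot: [-179.0, 0.1, 85.9]
ft_force: [-1.0, 0.4, -3.7]
grip_width: 0.0553
gripper_force: 65.8
13.0 torque [ 0.003 -0.02   0.004] sd [0.034 0.02  0.025] pos [0.439 0.203 0.156] [-1.791e+02  1.000e-01  8.590e+01] 0.055 [ 0.1  0.7 -4.2]
time_s: 14.12
position: [0.4386, 0.2027, 0.1559]
eef_rot: [179.0, -0.1, 85.9]
ft_force: [0.0, -0.5, -4.0]
grip_width: 0.0547
gripper_force: 66.0
14.32 torque [0.013 0.051 0.012] sd [0.023 0.038 0.047] pos [0.438 0.203 0.156] [ 1.791e+02 -1.000e-01  8.590e+01] 0.0556 [ 0.1 -0.3 -4.6]
```

Silent as well (-0.07). I'll set it down and go to the right tin.

```bash
python3 -m inch '[{"tx":0,"ty":0,"tz":-0.3,"wx":0,"wy":0.03,"wz":0,"gripper":45},{"tx":0,"ty":0,"tz":-0.6,"wx":0,"wy":0.03,"wz":0,"gripper":45},{"tx":0,"ty":0,"tz":-0.85,"wx":0,"wy":0.03,"wz":0,"gripper":45},{"tx":0,"ty":0,"tz":-0.97,"wx":0,"wy":0.03,"wz":0,"gripper":45},{"tx":0,"ty":0,"tz":-0.98,"wx":0,"wy":0.03,"wz":0,"gripper":45},{"tx":0,"ty":0,"tz":-0.98,"wx":0,"wy":0.03,"wz":0,"gripper":45},{"tx":0,"ty":0,"tz":-0.97,"wx":0,"wy":0.03,"wz":0,"gripper":85},{"tx":0,"ty":0,"tz":-0.96,"wx":0,"wy":0.03,"wz":0,"gripper":85},{"tx":0,"ty":0,"tz":-0.96,"wx":0,"wy":0.03,"wz":0,"gripper":85},{"tx":0,"ty":0,"tz":-0.96,"wx":0,"wy":0.03,"wz":0,"gripper":85}]'; python3 -m inch '[{"tx":0,"ty":0,"tz":0.1,"wx":0,"wy":0,"wz":0,"gripper":85},{"tx":0,"ty":0,"tz":0.6,"wx":0,"wy":0,"wz":0,"gripper":85},{"tx":0,"ty":0,"tz":1,"wx":0,"wy":0,"wz":0,"gripper":85}]'; python3 -m inch '[{"tx":-0.03,"ty":-0.5,"tz":0.05,"wx":0,"wy":0,"wz":0.1,"gripper":85},{"tx":-0.06,"ty":-1,"tz":0.05,"wx":0,"wy":0,"wz":0.23,"gripper":85}]'; python3 -m inch '[{"tx":-0.03,"ty":-0.5,"tz":0,"wx":0,"wy":0,"wz":0,"gripper":85},{"tx":-0.06,"ty":-0.99,"tz":0,"wx":0,"wy":0,"wz":0,"gripper":85},{"tx":-0.06,"ty":-0.99,"tz":0,"wx":0,"wy":0,"wz":0,"gripper":85},{"tx":-0.06,"ty":-0.99,"tz":0,"wx":0,"wy":0,"wz":0,"gripper":85}]'
```

```text
time_s: 15.58
position: [0.4388, 0.2027, 0.0794]
eef_rot: [180.0, -0.0, 85.9]
ft_force: [1.1, 0.9, 0.9]
grip_width: 0.085
gripper_force: 0.0
time_s: 15.95
position: [0.4389, 0.2027, 0.1611]
eef_rot: [180.0, -0.0, 85.9]
ft_force: [0.0, 0.6, -0.4]
grip_width: 0.0848
gripper_force: 0.0
time_s: 16.2
position: [0.4341, 0.122, 0.1644]
eef_rot: [179.9, 0.0, 93.0]
ft_force: [0.5, -0.5, 0.2]
grip_width: 0.085
gripper_force: 0.0
time_s: 16.7
position: [0.4292, 0.0438, 0.1636]
eef_rot: [180.0, -0.0, 92.8]
ft_force: [0.3, -0.6, 0.5]
grip_width: 0.0849
gripper_force: 0.0
```

```bash
python3 -m inch '[{"tx":0,"ty":0,"tz":-0.5,"wx":0,"wy":0,"wz":0,"gripper":85},{"tx":0,"ty":0,"tz":-0.9,"wx":0,"wy":0,"wz":0,"gripper":85},{"tx":0,"ty":0,"tz":-1,"wx":0,"wy":0,"wz":0,"gripper":85}]'; python3 -m inch '[{"tx":0,"ty":0,"tz":-0.08,"wx":0,"wy":0,"wz":0,"gripper":85},{"tx":0,"ty":0,"tz":-0.08,"wx":0,"wy":0,"wz":0,"gripper":45},{"tx":0,"ty":0,"tz":-0.08,"wx":0,"wy":0,"wz":0,"gripper":45},{"tx":0,"ty":0,"tz":-0.08,"wx":0,"wy":0,"wz":0,"gripper":45},{"tx":0,"ty":0,"tz":-0.08,"wx":0,"wy":0,"wz":0,"gripper":45},{"tx":0,"ty":0,"tz":-0.08,"wx":0,"wy":0,"wz":0,"gripper":45},{"tx":0,"ty":0,"tz":-0.08,"wx":0,"wy":0,"wz":0,"gripper":45}]'
python3 -m inch '[{"tx":0,"ty":0,"tz":0.3,"wx":0,"wy":0,"wz":0,"gripper":45},{"tx":0,"ty":0,"tz":0.7,"wx":0,"wy":0,"wz":0,"gripper":45},{"tx":0,"ty":0,"tz":1,"wx":0,"wy":0,"wz":0,"gripper":45},{"tx":0,"ty":0,"tz":1,"wx":0,"wy":0.1,"wz":0,"gripper":45},{"tx":0,"ty":0,"tz":1,"wx":0,"wy":0.2,"wz":0,"gripper":45},{"tx":0,"ty":0,"tz":1,"wx":0,"wy":0.2,"wz":0,"gripper":45},{"tx":0,"ty":0,"tz":1,"wx":0,"wy":0.2,"wz":0,"gripper":45},{"tx":0,"ty":0,"tz":1,"wx":0,"wy":0.2,"wz":0,"gripper":45},{"tx":0,"ty":0,"tz":1,"wx":0,"wy":0.2,"wz":0,"gripper":45},{"tx":0,"ty":0,"tz":1,"wx":0,"wy":0.03,"wz":0,"gripper":45},{"tx":0,"ty":0,"tz":1,"wx":0,"wy":0.03,"wz":0,"gripper":45},{"tx":0,"ty":0,"tz":1,"wx":0,"wy":0.03,"wz":0,"gripper":45}]'; python3 r.py
python3 -m inch '[{"tx":0,"ty":0,"tz":0,"wx":0,"wy":-0.13,"wz":0,"gripper":45},{"tx":0,"ty":0,"tz":0,"wx":0,"wy":-0.23,"wz":0,"gripper":45},{"tx":0,"ty":0,"tz":0,"wx":0,"wy":-0.23,"wz":0,"gripper":45},{"tx":0,"ty":0,"tz":0,"wx":0,"wy":-0.23,"wz":0,"gripper":45},{"tx":0,"ty":0,"tz":0,"wx":0,"wy":-0.23,"wz":0,"gripper":45},{"tx":0,"ty":0,"tz":0,"wx":0,"wy":-0.23,"wz":0,"gripper":45},{"tx":0,"ty":0,"tz":0,"wx":0,"wy":-0.06,"wz":0,"gripper":45},{"tx":0,"ty":0,"tz":0,"wx":0,"wy":-0.06,"wz":0,"gripper":45},{"tx":0,"ty":0,"tz":0,"wx":0,"wy":-0.06,"wz":0,"gripper":45}]'; python3 r.py
```

```text
time_s: 17.08
position: [0.4285, 0.0445, 0.0822]
eef_rot: [-179.8, -0.0, 92.9]
ft_force: [0.3, -0.2, 0.3]
grip_width: 0.0851
gripper_force: 0.0
time_s: 17.95
position: [0.4295, 0.0435, 0.0778]
eef_rot: [179.9, 0.0, 92.8]
ft_force: [0.3, 1.6, 6.5]
grip_width: 0.0553
gripper_force: 64.8
time_s: 19.45
position: [0.4293, 0.0434, 0.1571]
eef_rot: [-179.0, -0.0, 92.8]
ft_force: [0.8, -0.1, -3.2]
grip_width: 0.0551
gripper_force: 66.9
19.65 torque [ 0.028  0.021 -0.002] sd [0.012 0.032 0.019] pos [0.429 0.043 0.157] [-179.1   -0.    92.8] 0.0549 [ 0.5  0.4 -5. ]
time_s: 20.78
position: [0.4291, 0.0436, 0.1568]
eef_rot: [179.0, 0.0, 92.8]
ft_force: [-0.6, -1.1, -4.9]
grip_width: 0.0549
gripper_force: 67.2
20.98 torque [ 0.019 -0.054  0.009] sd [0.015 0.039 0.021] pos [0.429 0.044 0.157] [179.1   0.   92.8] 0.0553 [-0.1  1.1 -4.5]
```

The moment now follows the tilt (+0.075, against -0.07 and -0.08), so the ball is in the right tin. I'll tip it once more each way for confirmation and order, then carry it up and over.

```bash
python3 -m inch '[{"tx":0,"ty":0,"tz":0.3,"wx":0,"wy":0.13,"wz":0,"gripper":45},{"tx":0,"ty":0,"tz":0.6,"wx":0,"wy":0.23,"wz":0,"gripper":45},{"tx":0,"ty":0,"tz":0.9,"wx":0,"wy":0.23,"wz":0,"gripper":45},{"tx":0,"ty":0,"tz":1,"wx":0,"wy":0.23,"wz":0,"gripper":45},{"tx":0,"ty":0,"tz":1,"wx":0,"wy":0.23,"wz":0,"gripper":45},{"tx":0,"ty":0,"tz":1,"wx":0,"wy":0.23,"wz":0,"gripper":45},{"tx":0,"ty":0,"tz":1,"wx":0,"wy":0.23,"wz":0,"gripper":45},{"tx":0,"ty":0,"tz":1,"wx":0,"wy":0.06,"wz":0,"gripper":45},{"tx":0,"ty":0,"tz":1,"wx":0,"wy":0.06,"wz":0,"gripper":45},{"tx":0,"ty":0,"tz":1,"wx":0,"wy":0.06,"wz":0,"gripper":45}]'; python3 r.py
python3 -m inch '[{"tx":0,"ty":0,"tz":0,"wx":0,"wy":-0.13,"wz":0,"gripper":45},{"tx":0,"ty":0,"tz":0,"wx":0,"wy":-0.23,"wz":0,"gripper":45},{"tx":0,"ty":0,"tz":0,"wx":0,"wy":-0.23,"wz":0,"gripper":45},{"tx":0,"ty":0,"tz":0,"wx":0,"wy":-0.23,"wz":0,"gripper":45},{"tx":0,"ty":0,"tz":0,"wx":0,"wy":-0.23,"wz":0,"gripper":45},{"tx":0,"ty":0,"tz":0,"wx":0,"wy":-0.23,"wz":0,"gripper":45},{"tx":0,"ty":0,"tz":0,"wx":0,"wy":-0.06,"wz":0,"gripper":45},{"tx":0,"ty":0,"tz":0,"wx":0,"wy":-0.06,"wz":0,"gripper":45},{"tx":0,"ty":0,"tz":0,"wx":0,"wy":-0.03,"wz":0,"gripper":45}]'; python3 r.py
python3 -m inch '[{"tx":0.15,"ty":0.25,"tz":0,"wx":0,"wy":0,"wz":0,"gripper":45},{"tx":0.3,"ty":0.5,"tz":0,"wx":0,"wy":0,"wz":0,"gripper":45},{"tx":0.45,"ty":0.75,"tz":0,"wx":0,"wy":0,"wz":0,"gripper":45},{"tx":0.6,"ty":1,"tz":0,"wx":0,"wy":0,"wz":0,"gripper":45}]'; python3 -m inch '[{"tx":0.15,"ty":0.25,"tz":0,"wx":0,"wy":0,"wz":0,"gripper":45},{"tx":0.3,"ty":0.5,"tz":0,"wx":0,"wy":0,"wz":0,"gripper":45},{"tx":0.45,"ty":0.75,"tz":0,"wx":0,"wy":0,"wz":0,"gripper":45},{"tx":0.6,"ty":1,"tz":0,"wx":0,"wy":0,"wz":0,"gripper":45}]'; python3 -m inch '[{"tx":0.15,"ty":0.25,"tz":0,"wx":0,"wy":0,"wz":0,"gripper":45},{"tx":0.3,"ty":0.5,"tz":0,"wx":0,"wy":0,"wz":0,"gripper":45},{"tx":0.45,"ty":0.75,"tz":0,"wx":0,"wy":0,"wz":0,"gripper":45},{"tx":0.6,"ty":1,"tz":0,"wx":0,"wy":0,"wz":0,"gripper":45}]';python3 r.py
```

```text
time_s: 22.22
position: [0.4292, 0.0435, 0.2368]
eef_rot: [-179.0, -0.0, 92.8]
ft_force: [0.4, 0.7, -3.5]
grip_width: 0.0553
gripper_force: 68.0
22.43 torque [ 0.012  0.029 -0.001] sd [0.02  0.011 0.035] pos [0.429 0.043 0.237] [-179.    -0.    92.8] 0.055 [ 0.6  0.1 -6. ]
time_s: 23.55
position: [0.429, 0.0436, 0.2368]
eef_rot: [180.0, -0.0, 92.8]
ft_force: [-0.6, -0.6, -5.3]
grip_width: 0.055
gripper_force: 68.3
23.75 torque [ 0.01  -0.049 -0.013] sd [0.031 0.015 0.016] pos [0.429 0.044 0.237] [180.    0.   92.8] 0.055 [-1.   0.2 -5.4]
time_s: 24.25
position: [0.4774, 0.1242, 0.237]
eef_rot: [180.0, -0.0, 92.8]
ft_force: [0.3, -0.5, -4.4]
grip_width: 0.0552
gripper_force: 68.3
time_s: 24.75
position: [0.5255, 0.2042, 0.2369]
eef_rot: [180.0, -0.0, 92.8]
ft_force: [0.9, -0.7, -5.5]
grip_width: 0.0552
gripper_force: 68.4
time_s: 25.25
position: [0.5735, 0.2841, 0.2367]
eef_rot: [-180.0, 0.0, 92.8]
ft_force: [0.4, 0.8, -5.0]
grip_width: 0.0552
gripper_force: 68.3
25.45 torque [0.113 0.017 0.014] sd [0.101 0.096 0.03 ] pos [0.573 0.283 0.236] [-180.     0.    92.8] 0.0555 [-0.   0.7 -5. ]
```

Confirmed again. Last leg: +0.048 m in x, +0.054 m in y and about 25 mm down.

```bash
python3 -m inch '[{"tx":0.2,"ty":0.2,"tz":0,"wx":0,"wy":0,"wz":0,"gripper":45},{"tx":0.4,"ty":0.45,"tz":-0.1,"wx":0,"wy":0,"wz":0,"gripper":45},{"tx":0.55,"ty":0.6,"tz":-0.2,"wx":0,"wy":0,"wz":0,"gripper":45},{"tx":0.6,"ty":0.68,"tz":-0.3,"wx":0,"wy":0,"wz":0,"gripper":45},{"tx":0.6,"ty":0.68,"tz":-0.3,"wx":0,"wy":0,"wz":0,"gripper":45},{"tx":0.6,"ty":0.68,"tz":-0.3,"wx":0,"wy":0,"wz":0,"gripper":45},{"tx":0.6,"ty":0.68,"tz":-0.3,"wx":0,"wy":0,"wz":0,"gripper":45},{"tx":0.6,"ty":0.68,"tz":-0.3,"wx":0,"wy":0,"wz":0,"gripper":45},{"tx":0.6,"ty":0.68,"tz":-0.3,"wx":0,"wy":0,"wz":0,"gripper":45},{"tx":0.6,"ty":0.68,"tz":-0.3,"wx":0,"wy":0,"wz":0,"gripper":45}]'; python3 r.py
python3 - <<'E'
from h import *
p,d=optics.get_image('side');cv2.imwrite('pics/s3.png',p[:,:,::-1])
E
```

```text
time_s: 26.7
position: [0.6212, 0.3379, 0.2129]
eef_rot: [180.0, 0.0, 92.8]
ft_force: [-0.4, 0.0, -4.9]
grip_width: 0.0552
gripper_force: 68.4
26.9 torque [-0.004 -0.069  0.011] sd [0.027 0.028 0.03 ] pos [0.621 0.338 0.213] [-180.    -0.    92.8] 0.0551 [ 0.2  0.7 -4.9]
```

View pics/s3.png

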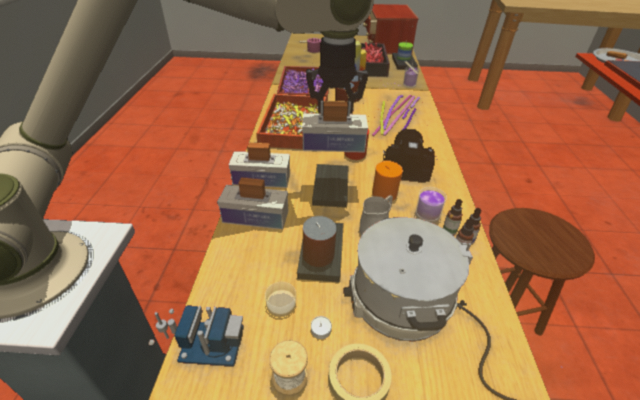

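The rattling tin is held level at (335,130), over the free slate. The other two tins stand in place at (258,165) and (253,205), and the candle, tealight and glass have not moved. I'll hand it in.

```bash
python3 -c "
from station import bot
print(bot.hand_in())"
```

```text
the job is handed in; nothing more can be done
None
```

The ball was in the right-hand tin: I handed the job in at about 27 s with that tin held level over the middle of the free block, the two silent tins back where they stood, and the candle, tealight and glass untouched; I found it by tipping each tin lengthways to and fro, not by a fast shake, and the hand-in reported no verdict.

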